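# Put away the leaded-glass bench

### The job

Clear the stained-glass bench: set the round glass jewel flat in the case's left bay (round felt pad) and the oblong glass bevel flat in its right bay (oblong pad), stand the solder spool upright in the square bin and lay the copper foil roll flat in the round dish. With both glass pieces lying below the rim, close the case lid fully. Set the glass down gently, never dropping it, and leave the amber suncatcher in the middle where it lies.

Things in the scene. Friction and masses are not known exactly. Their poses are not given: they have to be found in the camera images.
- jewel: loose round green glass jewel, a disc 38 mm across and 14 mm thick lying flat (straight side for the lower 9 mm, then sloping in to 26 mm across at the top), 30 to 52 g; origin at the centre of its underside, z up
- bevel: loose oblong green glass bevel, a bar 64 mm long (its x), 28 mm wide (its y) and 10 mm thick, lying flat, 34 to 59 g; origin at the centre of its underside, z up
- spool: loose full spool of solder wire, silvery with white flanges, standing on end: a solid cylinder 46 mm across and 42 mm high for the gripper, 190 to 325 g; origin at the centre of its underside, z up along its axis
- roll: loose roll of copper foil, a flat copper ring lying on its face: 52 mm outside diameter, 28 mm hole, 20 mm high, 68 to 117 g; origin at the centre of its underside, z up along its axis
- case: fixed white hinged case, 115 (x) by 185 mm (y), rim 32 mm high, walls and floor 5 mm. Divider along x (28 mm high, 5 thick); two bays, 105 by 85 mm, centred at y = +45 and -45 mm: +y (left from the robot, round felt pad) for the jewel; -y (oblong pad) for the bevel. Origin: centre of underside, z up, x away from the robot to the hinge, within 0.25 rad of world x
- lid (a joint): case lid angle in rad: 0 closed on the rim, grows as it opens up and away from the robot, stop at 1.95; starts at 1.6 to 1.9 (just past upright). The hinge line runs along the case's y at x = +57.5, z = 32.5 mm in the case frame. Stiff hinge: the lid stays where left and takes 1 to 2.5 N at its free edge to move
- lid_tab (a point): end of the black tab in the middle of the lid's free edge, 129 mm from the hinge line; the lid is a white plate 185 mm wide, 115 mm long and 7 mm thick, its inner face lying on the case rim when closed; the tab is 50 mm wide, 7 mm thick and stands 14 mm out beyond the edge
- bin: fixed square grey open bin for the solder spool, 90 by 90 mm, 28 mm high, walls and floor 4 mm, on a white board 12 mm thick; origin at the centre of its underside, x and y along its sides, z up
- dish: fixed round shallow steel dish for the foil roll, 104 mm across, 14 mm high, wall 3 mm, floor 4 mm, on the same white board beside the bin; origin at the centre of its underside, z up
- suncatcher: loose finished suncatcher, an amber leaded-glass disc 79 mm across and about 6 mm high lying flat amid the things to sort; to be left alone; origin at the centre of its underside

How it is judged:
At the end, for the whole second after the job is handed in: Jewel flat on the floor of the case's +y bay, bevel flat in its -y bay, spool upright on the floor of the bin, roll flat on the floor of the dish within 28 mm of its centre (all within 0.12 rad); lid under 0.06 rad; all four at rest, under 20 mm/s (x of jewel in the frame of case between -0.05 and 0.05 m and y of jewel in the frame of case between 0.008 and 0.085 m and z of jewel in the frame of case between 0 and 0.011 m and angle between each of jewel, bevel, spool, roll's own z axis and vertical below 0.12 rad and x of bevel in the frame of case between -0.05 and 0.05 m and y of bevel in the frame of case between -0.085 and -0.008 m and z of bevel in the frame of case between 0 and 0.011 m and x of spool in the frame of bin between -0.025 and 0.025 m and y of spool in the frame of bin between -0.025 and 0.025 m and z of spool in the frame of bin between 0 and 0.01 m and horizontal distance between roll and dish below 0.028 m and z of roll in the frame of dish between 0 and 0.01 m and value of joint lid below 0.06 rad and linear speed of each of jewel, bevel, spool, roll below 0.02 m/s); the robot touches nothing.
It fails at once if the suncatcher is pushed more than 15 mm (distance of suncatcher from where it was at the start of the episode above 0.015 m).
It fails at once if the round jewel is dropped or thrown (it goes faster than 0.8 m/s, a fall of some 30 mm, with no finger on it) (linear speed of jewel above 0.8 m/s and contact force between jewel and the fingers below 0.01 N).
It fails at once if the oblong bevel is dropped or thrown (it goes faster than 0.8 m/s, a fall of some 30 mm, with no finger on it) (linear speed of bevel above 0.8 m/s and contact force between bevel and the fingers below 0.01 N).
It also fails if it takes over 128 s, if anything falls off the work surface, if the arm or the gripper's body presses on something with over 40 N, if the wrist force passes 120 N, or if a joint passes its speed limit or range.

### The arm

A 6-joint arm with a two-finger parallel gripper is mounted at the origin on the work surface. World frame = base frame: x ahead of the robot, y to its left, z up, the work surface at z = 0. Lengths are in m, angles in rad, forces in N, time in s.
With the tool pointing down it reaches from about 0.325 to 0.775 m from the base axis. Payload 5.5 kg.
Tool frame: the origin (TCP) lies midway between the tips of the shut fingers; the grasp point (between the pads) lies ctrl.grasp_offset behind it (ctrl.grasp_offset is the distance from the TCP to the grasp point, in m); z points along the fingers, y is the line along which they close (so a half turn about z gives the same grasp; the last joint's range is limited). The gripper opens to 85 mm and grips with 20 to 120 N. Pads are 22 mm wide; open, the fingers measure 114 mm over their backs; the gripper's body (76 mm by 85 mm) begins 54 mm behind the grasp point. The pads swing forward as they close: fully open they stand 13 mm farther back than shut.
Start: joints at [-1.19, 0.091, 1.231, -0, 1.82, -0.057], TCP at [0.254, -0.543, 0.202] pointing down, gripper open.
Joint ranges: [-2.87, 2.87], [-0.86, 2.18], [0.17, 2.46], [-1.51, 4.65], [0.06, 2.69], [-2.65, 2.65]. Speed limits (rad/s): [2.57, 2.57, 3.01, 3.14, 3.14, 3.14].

### API

Orientations are given as [roll, pitch, yaw] about the fixed x, y, z axes, in that order (R = Rz(yaw) Ry(pitch) Rx(roll)).
In Python, from rig import ctrl, viewer gives the robot as it stands.
- The arm moves only by the tool drive_tool, never from a script. Its argument "steps" is a list of rows, each a list of 7 numbers: the shift along the world's x, y, z in mm, then the turn, a rotation vector about the world's x, y, z in degrees, then the finger opening in mm, from 0 to 85.4. A call has exactly 10 rows; each row shifts and turns the commanded pose from where the row before left it; what a row does not reach is not made up. A row lasts 1/8 s, in which the tool goes at most 62.5 mm and 10.7 degrees, less where a joint would pass 70% of its speed; a pose out of reach is approached as far as the arm can. A call with a gripper value outside its range is refused whole. The fingers move at their own pace and stop on an object; the grip force is fixed at half the most. Time passes only in rows, so rows that do not move let the fingers close, or fill a call up. It gives the time, the measured TCP pose, the force, the opening and the grip force at its end, in the units of the state.
- ctrl.get_state(): the state, without advancing time (a new reading comes with each control period).
- viewer.camera(name): name is "scene" or "top"; returns the picture (480x640x3 uint8, red, green, blue); there is no depth.
- viewer.get_calibration(name): a dict with "fx", "fy", "cx", "cy" (pixels), "R" (3x3) and "t" (3): a world point X has camera coordinates R X + t. Camera axes: x right, y down, z forward; pixel columns grow to the right and rows downward; lengths in m; the calibration is good to about 2 mm. A picture is of the moment at which its call begins. get_calibration takes no time and is no camera call.
- ctrl.finish_job(): hands the job in; it is judged then, once.
The state is a dict: "time_s": time; "qpos": joint angles; "joint_vel": joint speeds; "joint_efforts": joint torques, N m; "position": TCP position; "ee_rot": TCP orientation; "contact_force": force on the tool from outside, world axes, zero at the start; "moment": the same for the moment, N m; "finger_gap": finger opening in m; "gripper_force": force on a finger pad.
Only numpy, scipy, OpenCV 4.12 (cv2) and the standard library are available. Lean on these libraries where they do the work, as an engineer would, in place of code of your own. Each camera call takes 0.05 s, during which the arm holds its last target. There are 200 camera calls.

## Working session

There is one attempt and no reset: what is moved stays moved. The work goes in short steps, Python scripts to look and compute and a tool call to move; the robot and the scene stay as the last step left them, time stands still between calls to the robot, and variables do not carry over. Pictures are saved under pics/ and viewed, at most 14 in all, crops included, and the job is handed in when it is done.

Besides the shell and the picture viewer there is one more tool, called after ">>>" as a command line: name --pt "numbers of a row" for each row, then --argument value for the rest. drive_tool: Moves the arm, as the interface text tells. Its arguments: {"type":"object","properties":{"steps":{"type":"array","items":{"type":"array","items":{"type":"number"}}}},"required":["steps"]}

```bash
mkdir -p pics
python3 - <<'E'
from rig import ctrl, viewer
import cv2
for n in("top","scene"):
    cv2.imwrite(f"pics/{n}0.png",viewer.camera(n)[:,:,::-1]); print(n,viewer.get_calibration(n))
s=ctrl.get_state(); print(s["position"],s["ee_rot"],s["finger_gap"],ctrl.grasp_offset,s["time_s"])
E
```

```text
top {'fx': 452.2099503999441, 'fy': 452.2099503999441, 'cx': 326.24797156433897, 'cy': 240.2877293641288, 'R': array([[-2.69862941e-02, -9.99634412e-01, -1.66779528e-03],
       [-9.98824590e-01,  2.70315578e-02, -4.02334937e-02],
       [ 4.02638679e-02,  5.80082045e-04, -9.99188913e-01]]), 't': array([0.03835238, 0.54040973, 0.8603901 ])}
scene {'fx': 534.891170073511, 'fy': 534.891170073511, 'cx': 326.33428095851093, 'cy': 248.02122185137836, 'R': array([[-0.14627399,  0.98919822, -0.00952843],
       [ 0.83477421,  0.11825933, -0.53774227],
       [-0.53080687, -0.0866118 , -0.84305543]]), 't': array([ 0.06625682, -0.41514666,  1.35490849])}
[ 0.25426599 -0.54313042  0.20087284] [-3.13983438e+00 -1.26278566e-04  4.37833041e-01] 0.08538650148161107 0.0187 0.1
```

View pics/top0.png

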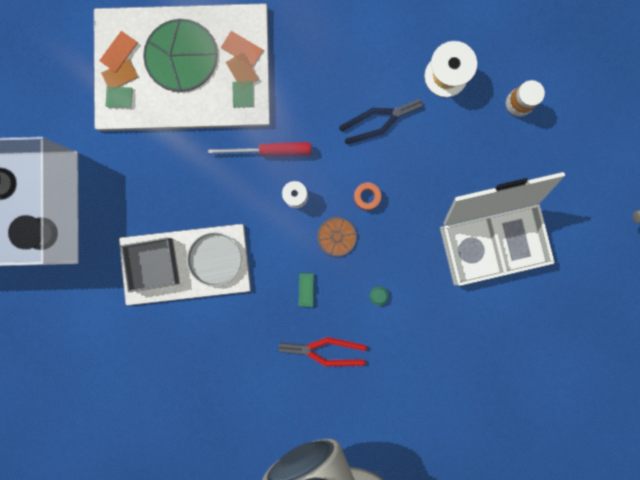

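View pics/scene0.png

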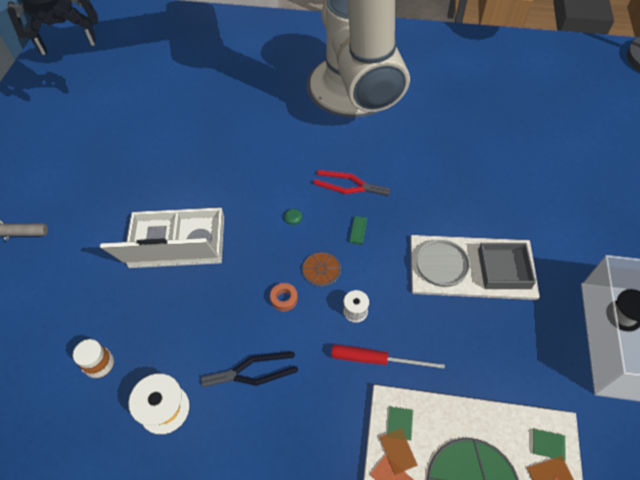

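The top view shows the jewel (379,296), bevel (307,290), spool (295,194), roll (368,196), suncatcher (337,237), case (498,245), bin (151,266) and dish (216,260). I'll enlarge crops to read them more closely.

Run:
```python
import cv2
t=cv2.imread("pics/top0.png")
a=cv2.resize(t[170:310,270:410],None,fx=4,fy=4,interpolation=cv2.INTER_CUBIC)
cv2.imwrite("pics/c1.png",a)
b=cv2.resize(t[165:295,435:570],None,fx=4,fy=4,interpolation=cv2.INTER_CUBIC)
c=cv2.resize(t[215:315,110:260],None,fx=4,fy=4,interpolation=cv2.INTER_CUBIC)
cv2.imwrite("pics/c2.png",b);cv2.imwrite("pics/c3.png",c)
```

```text
(no output)
```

View pics/c1.png

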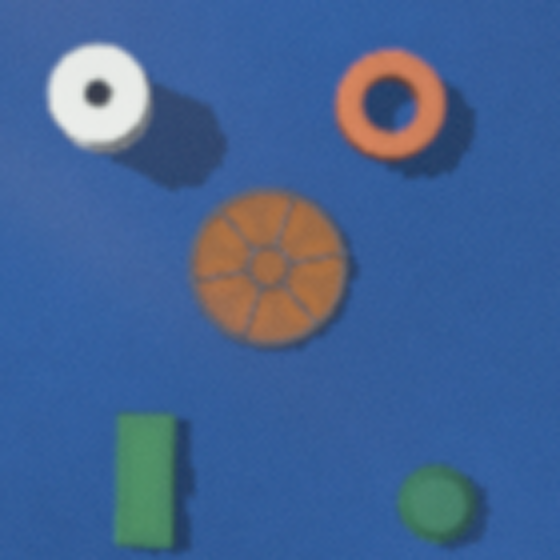

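View pics/c2.png

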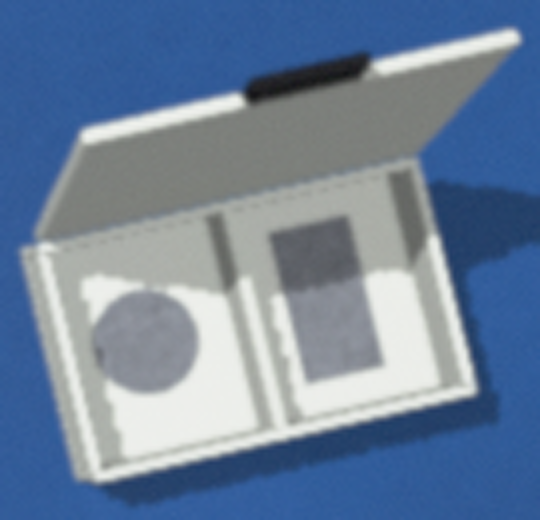

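View pics/c3.png

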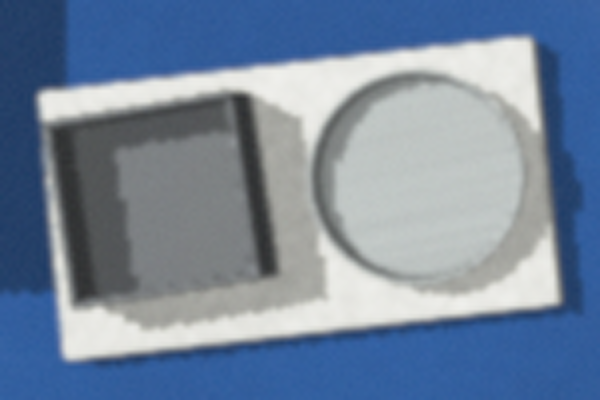

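```bash
cat > h.py <<'E'
import numpy as np
from rig import ctrl, viewer
def ray(n,u,v,z):
    c=viewer.get_calibration(n);R=c["R"];C=-R.T@c["t"]
    d=R.T@np.array([(u-c["cx"])/c["fx"],(v-c["cy"])/c["fy"],1]);return (C+d*(z-C[2])/d[2])[:2]*1000
def proj(n,X):
    c=viewer.get_calibration(n);p=c["R"]@np.array(X)+c["t"];return np.round([c["cx"]+c["fx"]*p[0]/p[2],c["cy"]+c["fy"]*p[1]/p[2]],1)
E
python3 - <<'E'
from h import *
np.set_printoptions(precision=1,suppress=True)
f=lambda ox,oy:(lambda x,y,z:ray("top",x/4+ox-.375,y/4+oy-.375,z))
a,b,c=f(270,170),f(435,165),f(110,215)
for n,g,x,y,z in [("spool",a,98,94,.042),("roll",a,391,104,.02),("sun",a,269,268,.006),("bevel",a,145,481,.01),("jewel",a,437.5,503,.009),("jeweltop",a,440,500,.014),
 ("bevA",a,146.5,415,.01),("bevB",a,143.5,546,.01),
 ("FL",b,95,482,.032),("FR",b,476,392,.032),("BR",b,417,160,.032),("BL",b,37,245,.032),("padJ",b,146,342,.005),("padB",b,327,298,.005),
 ("tabtop",b,308,75,.15),("bin",c,162,199,.04),("b1",c,47,125,.04),("b2",c,245,93,.04),("b3",c,278,275,.04),("b4",c,75,303,.04),("dish",c,420,177,.026),("dishfl",c,428,180,.016),("plank",c,299.5,198,.012),("p1",c,38,92,.012),("p2",c,533,36,.012)]:
    print(n,g(x,y,z))
g=lambda u,v,z:ray("scene",u,v,z)
print("scene: spool",g(356.5,299,.042),"roll",g(284,295,.02),"sun",g(322,268.5,.006),"bev",g(359,229,.01),"jew",g(292.5,215.5,.009),"dish",g(440,262,.026))
E
```

```text
spool [629.7  81.3]
roll [624.3 -57.3]
sun [548.   3.]
bevel [447.1  65.4]
jewel [432.7 -74.7]
jeweltop [434.5 -75.4]
bevA [478.7  63.9]
bevB [416.1  66.9]
FL [ 449.7 -221.2]
FR [ 487.  -401.3]
BR [ 596.8 -378.7]
BL [ 561.5 -198.3]
padJ [ 514.8 -256.3]
padB [ 533.8 -344.8]
tabtop [ 620.1 -280.2]
bin [504.1 352.3]
b1 [540.  405.5]
b2 [552.4 313.1]
b3 [467.4 298.9]
b4 [457.  393.2]
dish [511.2 235.7]
dishfl [509.7 234.4]
plank [502.8 297.2]
p1 [557.1 422.4]
p2 [577.7 183.5]
scene: spool [624.8  81.7] roll [624.5 -55.4] sun [548.9   5.6] bev [447.2  67.4] jew [431.8 -75. ] dish [513.7 232.7]
```

>>> drive_tool --pt "18 47 -8 0 0 7.6 52" --pt "18 47 -8 0 0 7.6 52" --pt "18 47 -8 0 0 7.6 52" --pt "18 47 -8 0 0 7.6 52" --pt "18 47 -8 0 0 7.6 52" --pt "18 47 -8 0 0 7.6 52" --pt "18 47 -8 0 0 7.6 52" --pt "18 47 -8 0 0 7.6 52" --pt "18 47 -8 0 0 7.6 52" --pt "16 45 -8 0 0 8 52"

```text
time_s: 1.35
position: [0.4325, -0.0737, 0.1213]
ee_rot: [-3.141, -0.0, 1.776]
contact_force: [0.6, 0.0, 0.6]
finger_gap: 0.0521
gripper_force: 0.0
```

>>> drive_tool --pt "0 -1 -25 0 0 0 52" --pt "0 0 -30 0 0 0 52" --pt "0 0 -25 0 0 0 50" --pt "0 0 -20 0 0 0 50" --pt "0 0 -12 0 0 0 50" --pt "0 0 -6 0 0 0 50" --pt "0 0 0 0 0 0 32" --pt "0 0 0 0 0 0 32" --pt "0 0 0 0 0 0 32" --pt "0 0 0 0 0 0 32"

```text
time_s: 2.6
position: [0.4326, -0.0765, 0.0043]
ee_rot: [3.141, 0.0, 1.771]
contact_force: [-0.6, 1.2, 0.5]
finger_gap: 0.0321
gripper_force: 0.0
```

Run:
```python
from rig import ctrl, viewer
import cv2
t=viewer.camera("top")[:,:,::-1];s=viewer.camera("scene")[:,:,::-1]
a=cv2.resize(t[250:350,320:440],None,fx=4,fy=4,interpolation=cv2.INTER_CUBIC)
b=cv2.resize(s[150:275,230:350],None,fx=3.2,fy=3.2,interpolation=cv2.INTER_CUBIC)
cv2.imwrite("pics/d1.png",cv2.hconcat([a,cv2.resize(b,(int(384*1),400))]))
```

```text
(no output)
```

View pics/d1.png

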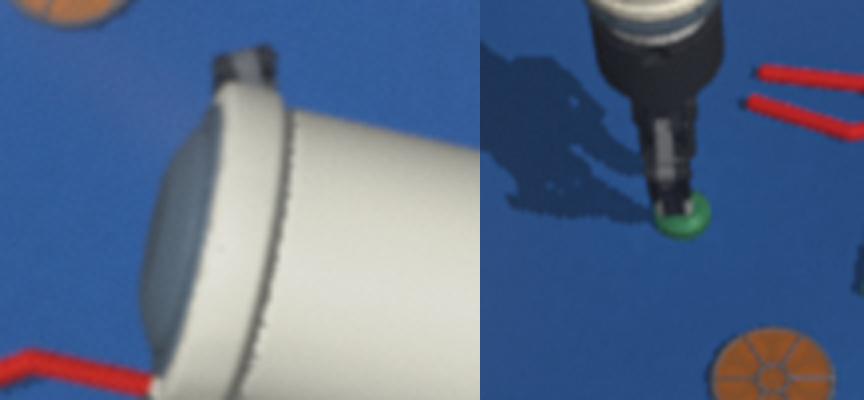

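The crop shows the near fingertip at scene px (291,217), in front of the centre of the jewel, which is still at about (293,216). The jewel has barely moved. I'll check what height that implies for the tip.

Run:
```python
from h import *
s=ctrl.get_state();print(s["position"],s["finger_gap"],s["gripper_force"],s["contact_force"],s["moment"],ctrl.grasp_offset,s["qpos"])
c=np.cos(.2);sn=np.sin(.2)
for d in (-16,-23,16,20,23,30):
  for z in(0,.006,.014): print(d,z,proj("scene",[.4326+d*c/1000,-.0765+d*sn/1000,z]))
```

```text
[ 0.432496   -0.07645117  0.00410062] 0.03221631645293495 0.0 [-0.40208632 -0.50327773  0.08983595] [-0.00503674  0.01184174  0.05617505] 0.0187 [-2.52463768e-01 -3.05172936e-01  1.95080115e+00  1.53758962e-05
  1.49558406e+00 -4.52869271e-01]
-16 0 [291.8 212.1]
-16 0.006 [291.7 210.4]
-16 0.014 [291.4 208.2]
-23 0 [291.8 209.5]
-23 0.006 [291.6 207.8]
-23 0.014 [291.4 205.5]
16 0 [292.1 224.4]
16 0.006 [291.9 222.8]
16 0.014 [291.7 220.5]
20 0 [292.2 226. ]
20 0.006 [292.  224.3]
20 0.014 [291.7 222.1]
23 0 [292.2 227.1]
23 0.006 [292.  225.5]
23 0.014 [291.8 223.3]
30 0 [292.2 229.9]
30 0.006 [292.1 228.3]
30 0.014 [291.8 226. ]
```

>>> drive_tool --pt "0 0 0 0 0 0 50" --pt "0 0 0 0 0 0 50" --pt "0 0 -0.5 0 0 0 50" --pt "0 0 -0.5 0 0 0 50" --pt "0 0 -0.5 0 0 0 50" --pt "0 0 -0.5 0 0 0 50" --pt "0 0 -0.5 0 0 0 50" --pt "0 0 -0.5 0 0 0 50" --pt "0 0 -0.5 0 0 0 50" --pt "0 0 -0.5 0 0 0 50"

```text
time_s: 3.95
position: [0.4324, -0.0764, -0.0001]
ee_rot: [-3.142, 0.0, 1.771]
contact_force: [-0.5, -0.0, 0.7]
finger_gap: 0.0501
gripper_force: 0.0
```

>>> drive_tool --pt "0 0 -0.5 0 0 0 50" --pt "0 0 -0.5 0 0 0 50" --pt "0 0 -0.5 0 0 0 50" --pt "0 0 -0.5 0 0 0 50" --pt "0 0 -0.5 0 0 0 50" --pt "0 0 -0.5 0 0 0 50" --pt "0 0 -0.5 0 0 0 50" --pt "0 0 -0.5 0 0 0 50" --pt "0 0 0 0 0 0 50" --pt "0 0 0 0 0 0 50"

```text
time_s: 5.2
position: [0.4324, -0.0764, -0.0041]
ee_rot: [-3.142, 0.0, 1.771]
contact_force: [-0.1, -0.5, 0.3]
finger_gap: 0.05
gripper_force: 0.0
```

Still no contact with anything. Now close here.

>>> drive_tool --pt "0 0 0 0 0 0 44" --pt "0 0 0 0 0 0 40" --pt "0 0 0 0 0 0 36" --pt "0 0 0 0 0 0 34" --pt "0 0 0 0 0 0 32" --pt "0 0 0 0 0 0 32" --pt "0 0 0 0 0 0 32" --pt "0 0 0 0 0 0 32" --pt "0 0 0 0 0 0 32" --pt "0 0 0 0 0 0 32"

```text
time_s: 6.45
position: [0.4324, -0.0764, -0.0041]
ee_rot: [-3.142, -0.0, 1.771]
contact_force: [-0.1, -0.7, -0.1]
finger_gap: 0.0318
gripper_force: 0.0
```

Run:
```python
from rig import ctrl, viewer
import cv2
s=viewer.camera("scene")[:,:,::-1]
cv2.imwrite("pics/d2.png",cv2.resize(s[160:240,250:350],None,fx=8,fy=7.5,interpolation=cv2.INTER_CUBIC)[:600])
```

```text
(no output)
```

View pics/d2.png

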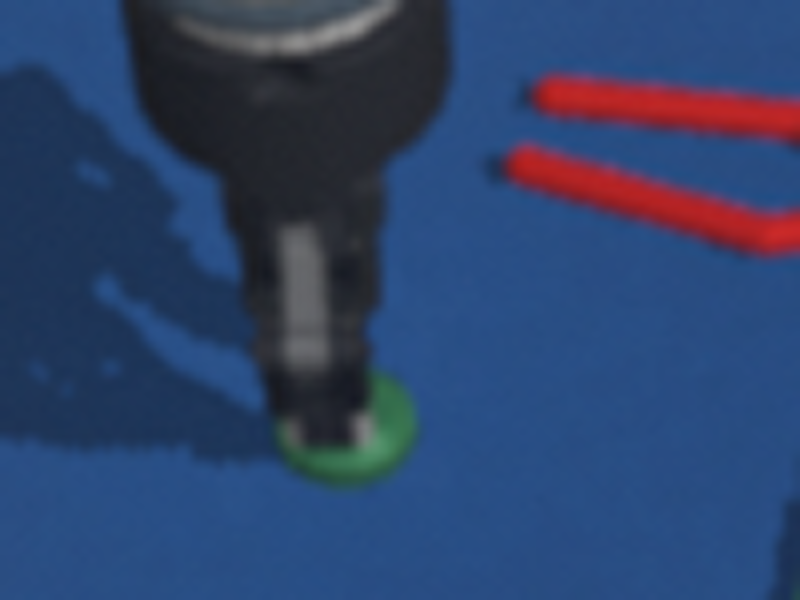

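The near fingertip ends at scene (291,220), on top of the jewel at (293.5,217). So the tips are still above the jewel even though the TCP reads -4 mm. I'll lower further in small steps.

>>> drive_tool --pt "0 0 0 0 0 0 50" --pt "0 0 0 0 0 0 50" --pt "0 0 -1 0 0 0 50" --pt "0 0 -1 0 0 0 50" --pt "0 0 -1 0 0 0 50" --pt "0 0 -0.5 0 0 0 50" --pt "0 0 -0.5 0 0 0 50" --pt "0 0 -0.5 0 0 0 50" --pt "0 0 -0.5 0 0 0 50" --pt "0 0 0 0 0 0 50"

```text
time_s: 7.75
position: [0.4323, -0.0764, -0.0092]
ee_rot: [-3.142, -0.0, 1.771]
contact_force: [0.1, -0.3, 0.1]
finger_gap: 0.0497
gripper_force: 0.0
```

>>> drive_tool --pt "0 0 0 0 0 0 46" --pt "0 0 0 0 0 0 42" --pt "0 0 0 0 0 0 38" --pt "0 0 0 0 0 0 35" --pt "0 0 0 0 0 0 33" --pt "0 0 0 0 0 0 33" --pt "0 0 0 0 0 0 33" --pt "0 0 0 0 0 0 33" --pt "0 0 0 0 0 0 33" --pt "0 0 0 0 0 0 33"

```text
time_s: 9.0
position: [0.4324, -0.0764, -0.0091]
ee_rot: [3.142, -0.0, 1.771]
contact_force: [-0.5, 0.6, -0.0]
finger_gap: 0.0327
gripper_force: 0.0
```

>>> drive_tool --pt "0 0 0 0 0 0 50" --pt "0 0 0 0 0 0 50" --pt "0 0 -1 0 0 0 50" --pt "0 0 -1 0 0 0 50" --pt "0 0 -1 0 0 0 50" --pt "0 0 -0.5 0 0 0 50" --pt "0 0 -0.5 0 0 0 50" --pt "0 0 -0.5 0 0 0 50" --pt "0 0 -0.5 0 0 0 50" --pt "0 0 0 0 0 0 50"

```text
time_s: 10.25
position: [0.4324, -0.0764, -0.0142]
ee_rot: [-3.142, -0.0, 1.771]
contact_force: [0.4, -0.0, -0.4]
finger_gap: 0.0499
gripper_force: 0.0
```

>>> drive_tool --pt "0 0 0 0 0 0 46" --pt "0 0 0 0 0 0 42" --pt "0 0 0 0 0 0 38" --pt "0 0 0 0 0 0 35" --pt "0 0 0 0 0 0 33" --pt "0 0 0 0 0 0 33" --pt "0 0 0 0 0 0 33" --pt "0 0 0 0 0 0 33" --pt "0 0 0 0 0 0 33" --pt "0 0 0 0 0 0 33"

```text
time_s: 11.5
position: [0.4324, -0.0764, -0.0141]
ee_rot: [3.142, 0.0, 1.771]
contact_force: [0.0, 0.3, 0.1]
finger_gap: 0.0327
gripper_force: 0.0
```

Run:
```python
from rig import ctrl, viewer
import cv2
s=viewer.camera("scene")[:,:,::-1];t=viewer.camera("top")[:,:,::-1]
a=cv2.resize(s[180:240,265:325],None,fx=8,fy=8,interpolation=cv2.INTER_CUBIC)
b=cv2.resize(t[250:310,360:400],None,fx=8,fy=8,interpolation=cv2.INTER_CUBIC)
cv2.imwrite("pics/d3.png",cv2.hconcat([a,b]))
```

```text
(no output)
```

View pics/d3.png

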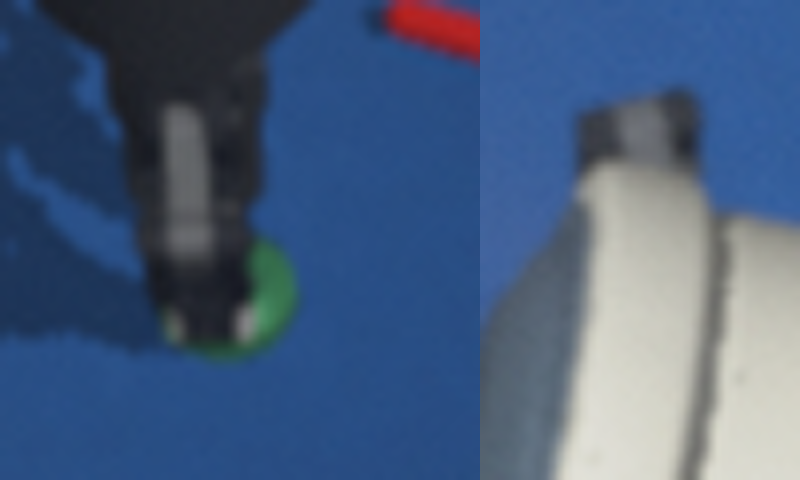

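>>> drive_tool --pt "0 0 0 0 0 0 50" --pt "0 0 0 0 0 0 50" --pt "0 0 -1.5 0 0 0 50" --pt "0 0 -1.5 0 0 0 50" --pt "0 0 -1 0 0 0 50" --pt "0 0 -1 0 0 0 46" --pt "0 0 0 0 0 0 40" --pt "0 0 0 0 0 0 36" --pt "0 0 0 0 0 0 33" --pt "0 0 0 0 0 0 33"

```text
time_s: 12.85
position: [0.4324, -0.0764, -0.0191]
ee_rot: [3.141, 0.0, 1.771]
contact_force: [-0.7, 0.1, -0.4]
finger_gap: 0.0332
gripper_force: 0.0
```

>>> drive_tool --pt "0 0 0 0 0 0 50" --pt "0 0 0 0 0 0 50" --pt "0 0 -1.5 0 0 0 50" --pt "0 0 -1.5 0 0 0 50" --pt "0 0 -1 0 0 0 50" --pt "0 0 -1 0 0 0 46" --pt "0 0 0 0 0 0 40" --pt "0 0 0 0 0 0 36" --pt "0 0 0 0 0 0 33" --pt "0 0 0 0 0 0 33"

```text
time_s: 14.1
position: [0.4325, -0.0765, -0.0237]
ee_rot: [3.141, 0.0, 1.771]
contact_force: [-2.0, 0.2, 4.4]
finger_gap: 0.0338
gripper_force: 45.8
```

Contact at last: the fingers are on the sloping part, so tip height ≈ TCP reading + 34 mm. Open and go 6 mm lower.

>>> drive_tool --pt "0 0 0 0 0 0 50" --pt "0 0 0 0 0 0 50" --pt "0 0 -1.5 0 0 0 50" --pt "0 0 -1.5 0 0 0 50" --pt "0 0 -1.5 0 0 0 50" --pt "0 0 -1.5 0 0 0 46" --pt "0 0 0 0 0 0 40" --pt "0 0 0 0 0 0 36" --pt "0 0 0 0 0 0 33" --pt "0 0 0 0 0 0 33"

```text
time_s: 15.35
position: [0.4326, -0.0765, -0.0298]
ee_rot: [3.141, 0.0, 1.771]
contact_force: [-0.2, 0.8, 3.7]
finger_gap: 0.0346
gripper_force: 59.9
```

>>> drive_tool --pt "0 0 1 0 0 0 30" --pt "0 0 1 0 0 0 30" --pt "0 0 2 0 0 0 30" --pt "0 0 2 0 0 0 30" --pt "0 0 2 0 0 0 30" --pt "0 0 2 0 0 0 30" --pt "0 0 0 0 0 0 30" --pt "0 0 0 0 0 0 30" --pt "0 0 0 0 0 0 30" --pt "0 0 0 0 0 0 30"

```text
time_s: 16.6
position: [0.4323, -0.0764, -0.0202]
ee_rot: [-3.141, -0.0, 1.771]
contact_force: [-0.5, 0.4, -0.7]
finger_gap: 0.0352
gripper_force: 59.8
```

Run:
```python
from rig import ctrl, viewer
import cv2
s=viewer.camera("scene")[:,:,::-1]
a=cv2.resize(s[180:240,255:335],None,fx=8,fy=8,interpolation=cv2.INTER_CUBIC)
cv2.imwrite("pics/d4.png",a)
```

```text
(no output)
```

View pics/d4.png

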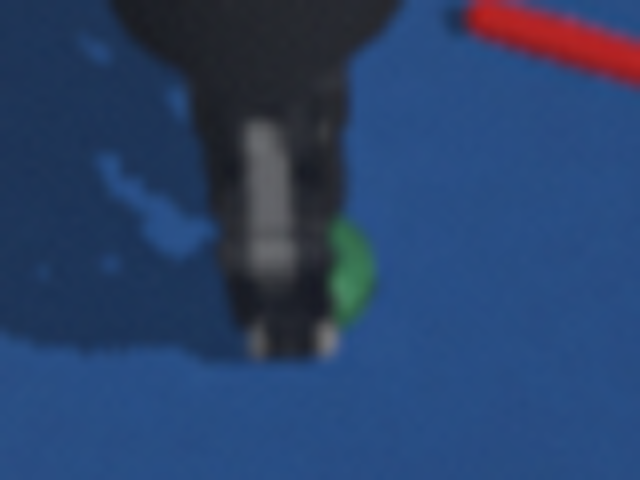

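The jewel is off the table, held between the pads at about (299,214), with the tips below it. So true tip height ≈ reported z + 30 mm. Carry it to the left bay.

>>> drive_tool --pt "0 0 15 0 0 0 30" --pt "0 0 20 0 0 0 30" --pt "8 -18 10 0 0 0 30" --pt "15 -33 0 0 0 0 30" --pt "17 -37 0 0 0 0 30" --pt "17 -37 0 0 0 0 30" --pt "16 -37 0 0 0 0 30" --pt "10 -20 0 0 0 0 30" --pt "0 0 -10 0 0 0 30" --pt "0 0 -10 0 0 0 30"

```text
time_s: 17.9
position: [0.5151, -0.2577, 0.0044]
ee_rot: [-3.141, -0.001, 1.771]
contact_force: [-0.2, -0.3, 0.0]
finger_gap: 0.0349
gripper_force: 59.9
```

Run:
```python
from rig import ctrl, viewer
import cv2
s=viewer.camera("scene")[:,:,::-1];t=viewer.camera("top")[:,:,::-1]
a=cv2.resize(s[190:280,100:240],None,fx=5,fy=5,interpolation=cv2.INTER_CUBIC)
print(ctrl.get_state()["position"],ctrl.get_state()["finger_gap"])
cv2.imwrite("pics/d5.png",a)
```

```text
[ 0.51404165 -0.2568276   0.00288408] 0.035234444871243484
```

View pics/d5.png

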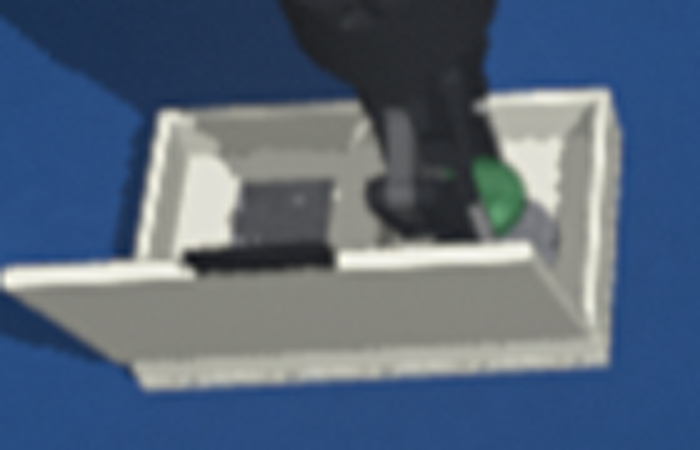

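Run:
```python
from h import *
print(ray("scene",196,229,.042),ray("scene",204.6,229,.042))
for z in(.003,.033,.05):print(proj("scene",[.514,-.257,z]))
```

```text
[ 514.79021765 -253.5805352 ] [ 512.38299331 -236.52842976]
[198.6 239.2]
[195.4 231. ]
[193.6 226.2]
```

>>> drive_tool --pt "0 -1 -6 0 0 0 30" --pt "0 0 -6 0 0 0 30" --pt "0 0 -5 0 0 0 30" --pt "0 0 -3 0 0 0 30" --pt "0 0 -2 0 0 0 30" --pt "0 0 -1 0 0 0 30" --pt "0 0 -1 0 0 0 30" --pt "0 0 -1 0 0 0 30" --pt "0 0 -1 0 0 0 30" --pt "0 0 0 0 0 0 30"

```text
time_s: 19.25
position: [0.5153, -0.2594, -0.0212]
ee_rot: [-3.141, -0.0, 1.771]
contact_force: [0.2, 0.8, -0.6]
finger_gap: 0.0349
gripper_force: 59.9
```

>>> drive_tool --pt "0 0 -0.5 0 0 0 30" --pt "0 0 -0.5 0 0 0 30" --pt "0 0 -0.5 0 0 0 30" --pt "0 0 -0.5 0 0 0 30" --pt "0 0 -0.5 0 0 0 30" --pt "0 0 -0.5 0 0 0 30" --pt "0 0 0 0 0 0 30" --pt "0 0 0 0 0 0 30" --pt "0 0 0 0 0 0 30" --pt "0 0 0 0 0 0 30"

```text
time_s: 20.5
position: [0.5154, -0.2595, -0.0241]
ee_rot: [3.142, 0.0, 1.771]
contact_force: [-0.2, -0.2, -1.2]
finger_gap: 0.0346
gripper_force: 59.9
```

>>> drive_tool --pt "0 0 -0.3 0 0 0 30" --pt "0 0 -0.3 0 0 0 30" --pt "0 0 -0.3 0 0 0 30" --pt "0 0 -0.3 0 0 0 30" --pt "0 0 -0.3 0 0 0 30" --pt "0 0 0 0 0 0 30" --pt "0 0 0 0 0 0 30" --pt "0 0 0 0 0 0 30" --pt "0 0 0 0 0 0 30" --pt "0 0 0 0 0 0 30"

```text
time_s: 21.75
position: [0.5154, -0.2594, -0.0248]
ee_rot: [3.141, 0.0, 1.771]
contact_force: [-3.3, 0.3, 6.3]
finger_gap: 0.0346
gripper_force: 60.5
```

>>> drive_tool --pt "0 0 0.5 0 0 0 36" --pt "0 0 0 0 0 0 39" --pt "0 0 0 0 0 0 43" --pt "0 0 0 0 0 0 48" --pt "0 0 0 0 0 0 50" --pt "0 0 5 0 0 0 50" --pt "0 0 15 0 0 0 50" --pt "0 0 30 0 0 0 50" --pt "0 0 30 0 0 0 50" --pt "0 0 20 0 0 0 50"

```text
time_s: 23.0
position: [0.5162, -0.2599, 0.078]
ee_rot: [3.139, 0.002, 1.771]
contact_force: [-0.6, -0.2, 0.7]
finger_gap: 0.0501
gripper_force: 0.0
```

>>> drive_tool --pt "-4 32 0 0 0 7.6 45" --pt "-7 32 0 0 0 7.6 45" --pt "-7 32 0 0 0 7.6 45" --pt "-7 33 0 0 0 7.6 45" --pt "-7 33 0 0 0 7.6 45" --pt "-7 33 0 0 0 7.6 45" --pt "-7 33 0 0 0 7.6 45" --pt "-7 33 0 0 0 7.6 45" --pt "-7 33 0 0 0 7.6 45" --pt "-8 32 0 0 0 7.2 45"

```text
time_s: 24.25
position: [0.4471, 0.0677, 0.0754]
ee_rot: [3.141, 0.001, 3.095]
contact_force: [0.3, 0.2, -0.2]
finger_gap: 0.045
gripper_force: 0.0
```

Run:
```python
from rig import ctrl, viewer
import cv2
s=viewer.camera("scene")[:,:,::-1];t=viewer.camera("top")[:,:,::-1]
a=cv2.resize(t[165:295,435:570],None,fx=3,fy=3,interpolation=cv2.INTER_CUBIC)
b=cv2.resize(s[165:295,290:420],None,fx=3,fy=3,interpolation=cv2.INTER_CUBIC)
print(ctrl.get_state()["position"],ctrl.get_state()["ee_rot"])
cv2.imwrite("pics/d6.png",cv2.hconcat([a,b]))
```

```text
[0.44677841 0.06893345 0.07543839] [3.14047394e+00 2.70218317e-04 3.09608120e+00]
```

View pics/d6.png

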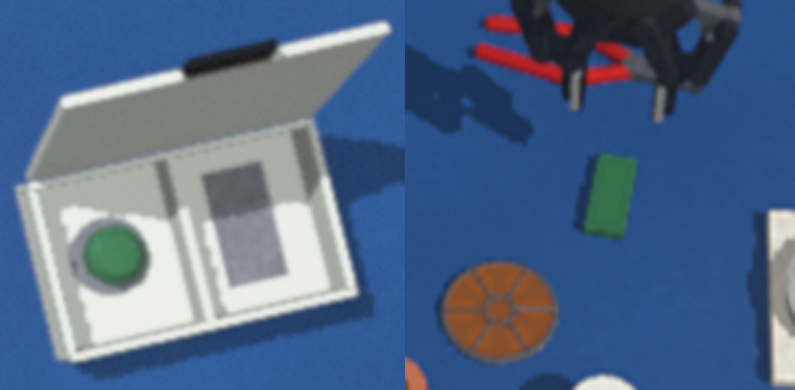

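The jewel lies flat on its pad in the left bay. The open fingertips are at scene (346,201) and (375,205), with the bevel below them. I'll check the tip position against the reported pose.

Run:
```python
from h import *
for z in(.075,.09,.1,.11,.12):print(z,proj("scene",[.4471,.0689,z]))
for s in(-1,1):print(proj("scene",[.447,.0689+s*.0225,.105]))
```

```text
0.075 [361.2 210.2]
0.09 [361.5 205.6]
0.1 [361.8 202.4]
0.11 [362.  199.2]
0.12 [362.3 196. ]
[350.2 199.5]
[373.6 202.1]
```

>>> drive_tool --pt "0 -2 -20 0 0 0 42" --pt "0 0 -25 0 0 0 42" --pt "0 0 -25 0 0 0 42" --pt "0 0 -15 0 0 0 42" --pt "0 0 -10 0 0 0 42" --pt "0 0 -7 0 0 0 38" --pt "0 0 0 0 0 0 32" --pt "0 0 0 0 0 0 24" --pt "0 0 0 0 0 0 20" --pt "0 0 0 0 0 0 20"

```text
time_s: 25.6
position: [0.4479, 0.0647, -0.0265]
ee_rot: [3.141, 0.001, 3.091]
contact_force: [1.0, -0.6, 1.9]
finger_gap: 0.0259
gripper_force: 59.3
```

>>> drive_tool --pt "0 0 15 0 0 0 20" --pt "0 0 30 0 0 0 20" --pt "5 -25 15 0 0 2 20" --pt "10 -48 0 0 0 2 20" --pt "12 -55 0 0 0 2 20" --pt "12 -57 0 0 0 2 20" --pt "12 -57 0 0 0 2 20" --pt "12 -57 0 0 0 2 20" --pt "12 -57 0 0 0 2 20" --pt "10 -52 0 0 0 0 20"

```text
time_s: 26.85
position: [0.5327, -0.3456, 0.0338]
ee_rot: [-3.141, 0.001, -2.948]
contact_force: [1.0, -0.1, -0.1]
finger_gap: 0.0257
gripper_force: 59.1
```

>>> drive_tool --pt "0 0 0 0 0 0.3 20" --pt "0 0 -10 0 0 0 20" --pt "0 0 -13 0 0 0 20" --pt "0 0 -10 0 0 0 20" --pt "0 0 -8 0 0 0 20" --pt "0 0 -6 0 0 0 20" --pt "0 0 -3 0 0 0 20" --pt "0 0 -1 0 0 0 20" --pt "0 0 0 0 0 0 20" --pt "0 0 0 0 0 0 20"

```text
time_s: 28.1
position: [0.5325, -0.3436, -0.0177]
ee_rot: [-3.141, 0.0, -2.943]
contact_force: [-0.3, 0.0, -0.6]
finger_gap: 0.0261
gripper_force: 59.2
```

>>> drive_tool --pt "0 0 -0.5 0 0 0 20" --pt "0 0 -0.5 0 0 0 20" --pt "0 0 -0.5 0 0 0 20" --pt "0 0 -0.5 0 0 0 20" --pt "0 0 -0.5 0 0 0 20" --pt "0 0 -0.5 0 0 0 20" --pt "0 0 -0.5 0 0 0 20" --pt "0 0 0 0 0 0 20" --pt "0 0 0 0 0 0 20" --pt "0 0 0 0 0 0 20"

```text
time_s: 29.35
position: [0.5324, -0.3434, -0.0215]
ee_rot: [-3.142, 0.0, -2.943]
contact_force: [-0.3, 1.0, 2.0]
finger_gap: 0.026
gripper_force: 59.4
```

>>> drive_tool --pt "0 0 0 0 0 0 28" --pt "0 0 0 0 0 0 31" --pt "0 0 0 0 0 0 35" --pt "0 0 0 0 0 0 37" --pt "0 0 0 0 0 0 37" --pt "0 0 5 0 0 0 37" --pt "0 0 15 0 0 0 37" --pt "0 0 30 0 0 0 37" --pt "0 0 30 0 0 0 37" --pt "0 0 20 0 0 0 37"

```text
time_s: 30.6
position: [0.5331, -0.344, 0.0817]
ee_rot: [-3.139, 0.002, -2.943]
contact_force: [0.1, -0.5, -0.5]
finger_gap: 0.037
gripper_force: 0.0
```

>>> drive_tool --pt "-10 30 0 0 0 0 64" --pt "-14 40 0 0 0 0 64" --pt "-14 45 0 0 0 0 64" --pt "-10 45 0 0 0 0 64" --pt "15 40 0 0 0 -2 64" --pt "25 30 0 0 0 -2 64" --pt "30 25 0 0 0 -2 64" --pt "30 20 0 0 0 -2 64" --pt "25 9 0 0 0 -2 64" --pt "15 3 0 0 0 -2 64"

```text
time_s: 31.85
position: [0.6253, -0.0555, 0.0785]
ee_rot: [3.141, -0.0, 3.131]
contact_force: [-0.9, -0.4, -0.5]
finger_gap: 0.0638
gripper_force: 0.0
```

>>> drive_tool --pt "0 0 -20 0 0 0 64" --pt "0 0 -25 0 0 0 64" --pt "0 0 -25 0 0 0 64" --pt "0 0 -18 0 0 0 64" --pt "0 0 -12 0 0 0 64" --pt "0 0 -5 0 0 0 60" --pt "0 0 0 0 0 0 54" --pt "0 0 0 0 0 0 48" --pt "0 0 0 0 0 0 44" --pt "0 0 0 0 0 0 44"

```text
time_s: 33.1
position: [0.6252, -0.0565, -0.0254]
ee_rot: [-3.141, 0.002, 3.131]
contact_force: [0.3, -1.0, 3.9]
finger_gap: 0.0494
gripper_force: 62.6
```

>>> drive_tool --pt "0 0 15 0 0 0 44" --pt "0 0 30 0 0 0 44" --pt "-5 15 20 0 0 0 44" --pt "-13 35 0 0 0 0 44" --pt "-18 45 0 0 0 0 44" --pt "-18 45 0 0 0 0 44" --pt "-18 45 0 0 0 0 44" --pt "-18 45 0 0 0 0 44" --pt "-15 40 0 0 0 0 44" --pt "-8 21 0 0 0 0 44"

```text
time_s: 34.35
position: [0.5096, 0.2374, 0.0389]
ee_rot: [3.141, -0.0, 3.133]
contact_force: [-0.1, -1.1, -0.9]
finger_gap: 0.0497
gripper_force: 62.3
```

>>> drive_tool --pt "0 0 0 0 0 0 44" --pt "0 0 -10 0 0 0 44" --pt "0 0 -13 0 0 0 44" --pt "0 0 -10 0 0 0 44" --pt "0 0 -8 0 0 0 44" --pt "0 0 -4 0 0 0 44" --pt "0 0 -1 0 0 0 44" --pt "0 0 -0.5 0 0 0 44" --pt "0 0 0 0 0 0 44" --pt "0 0 0 0 0 0 44"

```text
time_s: 35.6
position: [0.5115, 0.2347, -0.0078]
ee_rot: [3.141, 0.0, 3.131]
contact_force: [-0.6, -1.1, -1.0]
finger_gap: 0.0495
gripper_force: 62.3
```

Contact is expected near -9.4 (16 mm floor − 25.4); lower 2 mm and release.

>>> drive_tool --pt "0 0 -0.5 0 0 0 44" --pt "0 0 -0.5 0 0 0 44" --pt "0 0 -0.5 0 0 0 44" --pt "0 0 -0.5 0 0 0 44" --pt "0 0 0 0 0 0 44" --pt "0 0 0 0 0 0 44" --pt "0 0 0 0 0 0 44" --pt "0 0 0 0 0 0 44" --pt "0 0 0 0 0 0 44" --pt "0 0 0 0 0 0 44"

```text
time_s: 36.85
position: [0.5114, 0.2346, -0.0095]
ee_rot: [3.142, 0.0, 3.131]
contact_force: [-2.8, -1.2, 6.1]
finger_gap: 0.0496
gripper_force: 62.9
```

>>> drive_tool --pt "0 0 0.5 0 0 0 52" --pt "0 0 0 0 0 0 56" --pt "0 0 0 0 0 0 59" --pt "0 0 3 0 0 0 60" --pt "0 0 15 0 0 0 60" --pt "0 0 30 0 0 0 60" --pt "0 0 30 0 0 0 60" --pt "10 -10 10 0 0 0 60" --pt "15 -20 0 0 0 0 60" --pt "15 -20 0 0 0 0 60"

```text
time_s: 38.1
position: [0.5521, 0.1834, 0.0783]
ee_rot: [-3.141, 0.0, 3.131]
contact_force: [0.1, 0.0, 0.1]
finger_gap: 0.0599
gripper_force: 0.0
```

>>> drive_tool --pt "20 -26 0 0 0 0 60" --pt "20 -26 0 0 0 0 60" --pt "20 -26 0 0 0 0 60" --pt "12 -17 0 0 0 0 60" --pt "5 -9 0 0 0 0 60" --pt "0 0 0 0 0 0 60" --pt "0 0 -20 0 0 0 60" --pt "0 0 -25 0 0 0 60" --pt "0 0 -15 0 0 0 60" --pt "0 0 0 0 0 0 60"

```text
time_s: 39.35
position: [0.6267, 0.0811, 0.0159]
ee_rot: [-3.141, -0.004, 3.132]
contact_force: [0.3, -0.3, -0.2]
finger_gap: 0.06
gripper_force: 0.0
```

Run:
```python
from rig import ctrl, viewer
import cv2
s=viewer.camera("scene")[:,:,::-1]
print(ctrl.get_state()["position"],ctrl.get_state()["ee_rot"])
cv2.imwrite("pics/d7.png",cv2.resize(s[180:330,300:550],None,fx=3.2,fy=3.2,interpolation=cv2.INTER_CUBIC))
```

```text
[0.62773357 0.08096855 0.01759946] [-3.14149245e+00 -1.45798637e-03  3.13146986e+00]
```

View pics/d7.png

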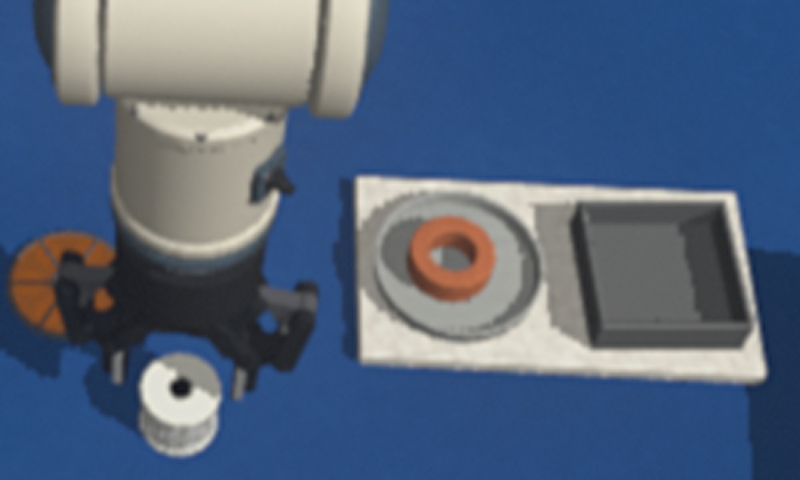

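The roll lies flat near the dish centre. The spool at crop (180,400) sits between the open fingers at (118,370) and (240,385). Lower and grip its upper part.

>>> drive_tool --pt "0 0 -8 0 0 0 60" --pt "0 0 -8 0 0 0 60" --pt "0 0 -6 0 0 0 60" --pt "0 0 -2.5 0 0 0 58" --pt "0 0 0 0 0 0 50" --pt "0 0 0 0 0 0 42" --pt "0 0 0 0 0 0 38" --pt "0 0 0 0 0 0 38" --pt "0 0 0 0 0 0 38" --pt "0 0 0 0 0 0 38"

```text
time_s: 40.65
position: [0.6288, 0.0807, -0.0055]
ee_rot: [3.141, 0.001, 3.131]
contact_force: [0.2, -0.0, 4.2]
finger_gap: 0.0438
gripper_force: 61.9
```

>>> drive_tool --pt "0 0 15 0 0 0 38" --pt "0 0 30 0 0 0 38" --pt "-6 13 22 0 0 0 38" --pt "-15 32 0 0 0 0 38" --pt "-20 43 0 0 0 0 38" --pt "-20 43 0 0 0 0 38" --pt "-20 43 0 0 0 0 38" --pt "-20 43 0 0 0 0 38" --pt "-15 34 0 0 0 0 38" --pt "-9 20 0 0 0 0 38"

```text
time_s: 41.9
position: [0.5017, 0.3536, 0.0611]
ee_rot: [3.142, -0.0, 3.133]
contact_force: [0.8, -0.1, -2.2]
finger_gap: 0.0437
gripper_force: 61.6
```

>>> drive_tool --pt "0 0 0 0 0 0 38" --pt "0 0 0 0 0 0 38" --pt "0 0 -12 0 0 0 38" --pt "0 0 -13 0 0 0 38" --pt "0 0 -10 0 0 0 38" --pt "0 0 -7 0 0 0 38" --pt "0 0 -4 0 0 0 38" --pt "0 0 -2 0 0 0 38" --pt "0 0 0 0 0 0 38" --pt "0 0 0 0 0 0 38"

```text
time_s: 43.15
position: [0.5036, 0.3518, 0.0134]
ee_rot: [3.141, 0.001, 3.131]
contact_force: [-0.1, -0.7, -3.2]
finger_gap: 0.0434
gripper_force: 61.6
```

Contact expected near 10.5 mm.

>>> drive_tool --pt "0 0 -0.5 0 0 0 38" --pt "0 0 -0.5 0 0 0 38" --pt "0 0 -0.5 0 0 0 38" --pt "0 0 -0.5 0 0 0 38" --pt "0 0 -0.5 0 0 0 38" --pt "0 0 -0.5 0 0 0 38" --pt "0 0 0 0 0 0 38" --pt "0 0 0 0 0 0 38" --pt "0 0 0 0 0 0 38" --pt "0 0 0 0 0 0 38"

```text
time_s: 44.4
position: [0.5035, 0.3516, 0.0105]
ee_rot: [3.141, 0.0, 3.131]
contact_force: [-3.2, -2.9, 5.4]
finger_gap: 0.0437
gripper_force: 62.0
```

>>> drive_tool --pt "0 0 0 0 0 0 46" --pt "0 0 0 0 0 0 50" --pt "0 0 0 0 0 0 55" --pt "0 0 4 0 0 0 58" --pt "0 0 15 0 0 0 58" --pt "0 0 30 0 0 0 58" --pt "0 0 35 0 0 0 40" --pt "0 0 35 0 0 0 20" --pt "8 -32 35 0 0 2 5" --pt "13 -54 0 0 0 2 0"

```text
time_s: 45.65
position: [0.5258, 0.2667, 0.1698]
ee_rot: [3.138, 0.008, -3.078]
contact_force: [1.2, -0.3, -0.1]
finger_gap: -0.0
gripper_force: 0.0
```

>>> drive_tool --pt "13 -54 0 0 0 2 0" --pt "13 -54 0 0 0 2 0" --pt "13 -54 0 0 0 2 0" --pt "13 -54 0 0 0 2 0" --pt "13 -54 0 0 0 0 0" --pt "13 -54 0 0 0 0 0" --pt "13 -54 0 0 0 0 0" --pt "13 -54 0 0 0 0 0" --pt "13 -54 0 0 0 0 0" --pt "10 -51 0 0 0 0 0"

```text
time_s: 46.9
position: [0.6518, -0.2734, 0.1654]
ee_rot: [-3.141, 0.002, -2.943]
contact_force: [0.5, 0.5, -0.6]
finger_gap: 0.0002
gripper_force: 0.0
```

Run:
```python
from rig import ctrl, viewer
import cv2
import numpy as np
s=viewer.camera("scene")[:,:,::-1]; t=viewer.camera("top")[:,:,::-1]
st=ctrl.get_state();print(st["position"],st["ee_rot"],st["qpos"],st["finger_gap"])
a=cv2.resize(s[150:300,60:260],None,fx=2.6,fy=2.6,interpolation=cv2.INTER_CUBIC)
b=cv2.resize(t[220:320,110:210],(390,390),interpolation=cv2.INTER_CUBIC)[:,:270]
cv2.imwrite("pics/d8.png",cv2.hconcat([a,b]))
from h import proj
C=np.array([.524,-.300]);e=np.array([np.cos(.2),np.sin(.2)])
for phi in(1.6,1.7,1.8,1.9):
    p=C+e*(.0575-.129*np.cos(phi));z=.0325+.129*np.sin(phi)
    print(phi,proj("scene",[*p,z]),proj("top",[*p,z]))
h=11;prev=None
for phi in(1.85,1.6,1.4,1.2,1.0,.8,.6,.4,.2,.1,0):
    q=57.5-100*np.cos(phi)+7*np.sin(phi)+h; z=32.5+100*np.sin(phi)+7*np.cos(phi)
    w=C*1000+e*q;print(phi,w.round(),"tip z",round(z),"q",round(q))
```

```text
[ 0.65072522 -0.27705144  0.16318353] [-3.14019497e+00 -1.29814753e-03 -2.94873657e+00] [-4.49610884e-01  3.86769140e-01  9.57510440e-01 -1.94664654e-03
  1.79751453e+00 -2.21370158e+00] -0.00012456274233633302
1.6 [151.4 220.3] [520.3 204.5]
1.7 [150.6 226.6] [518.1 196.8]
1.8 [150.1 233.4] [515.6 189.3]
1.9 [149.8 240.6] [512.8 182.2]
1.85 [ 625. -280.] tip z 127 q 103
1.6 [ 601. -284.] tip z 132 q 78
1.4 [ 581. -288.] tip z 132 q 58
1.2 [ 562. -292.] tip z 128 q 39
1.0 [ 544. -296.] tip z 120 q 20
0.8 [ 528. -299.] tip z 109 q 4
0.6 [ 514. -302.] tip z 95 q -10
0.4 [ 504. -304.] tip z 78 q -21
0.2 [ 496. -306.] tip z 59 q -28
0.1 [ 494. -306.] tip z 49 q -30
0 [ 493. -306.] tip z 40 q -32
```

View pics/d8.png

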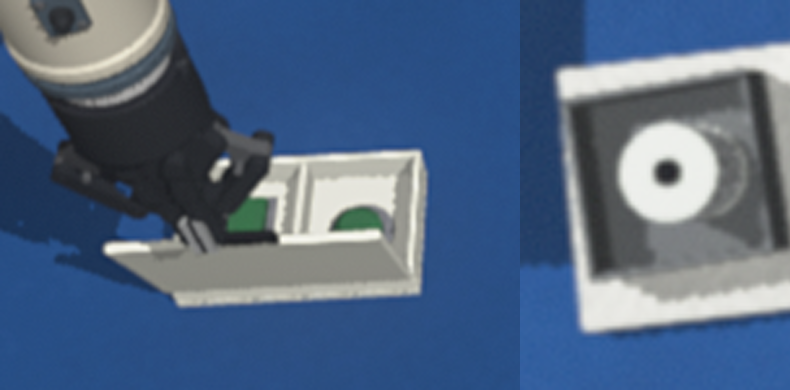

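The spool is upright in the bin at crop (667,172), and both glass pieces are visible in their bays. The shut fingertips are at scene (137,246), by the lid's top edge. I'll check their position.

Run:
```python
from h import *
for z in(.163,.18,.19,.2,.21):print(z,proj("scene",[.651,-.277,z]))
```

```text
0.163 [144.5 252.7]
0.18 [141.5 247.3]
0.19 [139.6 244. ]
0.2 [137.7 240.6]
0.21 [135.8 237.2]
```

>>> drive_tool --pt "0 0 -16 0 0 0 0" --pt "0 0 -16 0 0 0 0" --pt "0 0 -16 0 0 0 0" --pt "0 0 -16 0 0 0 0" --pt "-13 -2 0 0 0 0 0" --pt "-13 -2 0 0 0 0 0" --pt "-8 -1.5 1 0 0 0 0" --pt "-8 -1.5 1 0 0 0 0" --pt "-8 -1.5 1 0 0 0 0" --pt "-7 -1.5 0 0 0 0 0"

```text
time_s: 48.25
position: [0.594, -0.2815, 0.103]
ee_rot: [-3.141, 0.0, -2.943]
contact_force: [1.5, 0.4, 1.4]
finger_gap: -0.0
gripper_force: 0.8
```

>>> drive_tool --pt "-13 -3 0 0 0 0 0" --pt "-10 -2 -2 0 0 0 0" --pt "-9 -2 -2 0 0 0 0" --pt "-9 -2 -4 0 0 0 0" --pt "-9 -2 -4 0 0 0 0" --pt "-8 -2 -5 0 0 0 0" --pt "-8 -2 -6 0 0 0 0" --pt "-7 -2 -7 0 0 0 0" --pt "-7 -1 -7 0 0 0 0" --pt "-5 -1 -8 0 0 0 0"

```text
time_s: 49.5
position: [0.5088, -0.3007, 0.0574]
ee_rot: [-3.141, -0.0, -2.943]
contact_force: [0.1, -0.1, 1.2]
finger_gap: -0.0001
gripper_force: 0.4
```

>>> drive_tool --pt "-4 -1 -8 0 0 0 0" --pt "-3 -1 -9 0 0 0 0" --pt "-3 -1 -9 0 0 0 0" --pt "-2 -1 -8 0 0 0 0" --pt "-1 0 -5 0 0 0 0" --pt "0 0 -2 0 0 0 0" --pt "0 0 -1 0 0 0 0" --pt "0 0 0 0 0 0 0" --pt "0 0 0 0 0 0 0" --pt "0 0 0 0 0 0 0"

```text
time_s: 50.75
position: [0.4965, -0.3044, 0.016]
ee_rot: [-3.141, 0.0, -2.943]
contact_force: [-0.7, 0.5, -0.6]
finger_gap: 0.0001
gripper_force: 0.0
```

>>> drive_tool --pt "0 0 -1 0 0 0 0" --pt "0 0 -1 0 0 0 0" --pt "0 0 -1 0 0 0 0" --pt "0 0 -1 0 0 0 0" --pt "0 0 -0.5 0 0 0 0" --pt "0 0 -0.5 0 0 0 0" --pt "0 0 0 0 0 0 0" --pt "0 0 0 0 0 0 0" --pt "0 0 0 0 0 0 0" --pt "0 0 0 0 0 0 0"

```text
time_s: 52.0
position: [0.4964, -0.3044, 0.0108]
ee_rot: [3.142, 0.0, -2.943]
contact_force: [0.3, 0.0, -0.2]
finger_gap: 0.0003
gripper_force: 0.0
```

>>> drive_tool --pt "0 0 -0.5 0 0 0 0" --pt "0 0 -0.5 0 0 0 0" --pt "0 0 -0.5 0 0 0 0" --pt "0 0 -0.5 0 0 0 0" --pt "0 0 -0.5 0 0 0 0" --pt "0 0 -0.5 0 0 0 0" --pt "0 0 0 0 0 0 0" --pt "0 0 0 0 0 0 0" --pt "0 0 0 0 0 0 0" --pt "0 0 0 0 0 0 0"

```text
time_s: 53.25
position: [0.4964, -0.3045, 0.01]
ee_rot: [-3.141, 0.0, -2.943]
contact_force: [-5.1, 3.5, 11.6]
finger_gap: 0.0002
gripper_force: 5.6
```

The lid is seated, with 11.6 N of resistance right at the expected height. Retract and look.

>>> drive_tool --pt "0 0 5 0 0 0 0" --pt "0 0 20 0 0 0 0" --pt "0 0 30 0 0 0 0" --pt "0 0 30 0 0 0 0" --pt "-20 30 20 0 0 0 0" --pt "-20 45 10 0 0 0 0" --pt "-10 50 0 0 0 0 0" --pt "0 50 0 0 0 0 0" --pt "0 0 0 0 0 0 0" --pt "0 0 0 0 0 0 0"

```text
time_s: 54.5
position: [0.4467, -0.1299, 0.1237]
ee_rot: [-3.14, 0.001, -2.942]
contact_force: [0.2, -0.8, -0.0]
finger_gap: -0.0002
gripper_force: 0.0
```

Run:
```python
from h import *
import cv2
s=viewer.camera("scene")[:,:,::-1]; t=viewer.camera("top")[:,:,::-1]
a=cv2.resize(s[190:290,100:240],(560,400),interpolation=cv2.INTER_CUBIC)
b=cv2.resize(t[170:300,110:350],(560,200),interpolation=cv2.INTER_AREA)
cv2.imwrite("pics/d9.png",cv2.vconcat([a,b]))
C=np.array([.524,-.300]);e=np.array([np.cos(.2),np.sin(.2)])
for phi in(0,.05,.1,.2):
    p=C+e*(.0575-.129*np.cos(phi));z=.0325+.129*np.sin(phi)
    q=proj("scene",[*p,z]);print(phi,q,(q-[100,190])*4)
```

```text
0 [176.9 204.4] [307.6  57.6]
0.05 [176.1 202.6] [304.4  50.4]
0.1 [175.3 200.8] [301.2  43.2]
0.2 [173.6 197.8] [294.4  31.2]
```

View pics/d9.png

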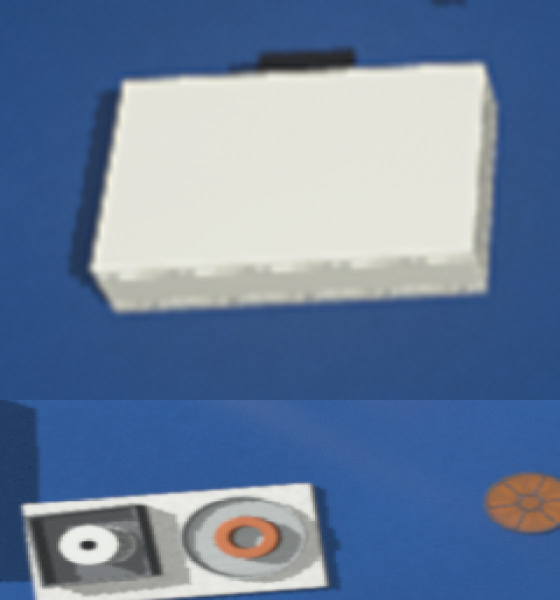

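The lid is flat on the rim: the tab's top edge is at crop (307,51), as expected for 0 rad. The spool, roll and suncatcher are all in place.

```bash
python3 -c "
from rig import ctrl
print(ctrl.finish_job())"
```

```text
the job is handed in; nothing more can be done
None
```

I handed the job in at about 55 s of the 128 s: jewel and bevel lie flat in their bays, the lid is fully closed, the spool stands in the bin, the roll lies in the dish, and the suncatcher was left untouched; the hand-in returned no verdict.

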